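# Set the fume extractor's slide control to its pointer

### The job

The printer is about to run, so turn up the fume extractor: on the low black control console, slide the wide bar-shaped grip along its track until it stands level with the small brass pointer beside that track, then let go. Leave the other two sliders (the round knob and the thin fin) and the pointer as they are.

Things in the scene. Friction and masses are not known exactly. Their poses are not given: they have to be found in the camera images.
- bar_grip (a point): Wide black bar grip: 18 mm along its track, 32 across, 30 tall, on a thin stem. Point: centre of its flat top, 46 mm above the aluminium face plate, 99 above the table. x axis: along the track, away from the console's front; y: left; z: up. Slides along x only, 120 mm of travel, 2 N friction, stays where left. Starts within 25 mm of the low-x end.
- pointer (a point): Small brass arrow tab marking the wanted setting: 16 mm along the track, 19 across, 6 tall, on the bar's face plate, +y side. Point: its tip's top, 21 mm from the track's centre line; axes as bar_grip. The bar is level with it when both have the same place along x. It is 55 to 115 mm from the low-x end of the bar's travel; a push of 8 N along x shifts it.
- round_grip (a point): To be left alone: upright black round knob, 16 mm across; point: centre of its top, 38 mm above its face plate. Track and axes parallel to the bar's; stands anywhere in its 120 mm of travel. The three tracks lie side by side, 90 mm apart, in any order, on a black console 250 x 370 mm, 45 mm tall, with 8 mm thick face plates.
- fin_grip (a point): To be left alone: thin black fin, 26 mm along its track, 7 across; point: centre of its top, 38 mm above its face plate. Track and axes parallel to the bar's; stands anywhere in its 120 mm of travel. Left (+y) of the three tracks a jar 45 mm tall and a small printed bracket stand on the console, at least 60 mm from the nearest track.

How it is judged:
By the outcome, as a careful person would: the job done as asked, in the order asked, and still so for the second after the job is handed in, with the robot touching nothing.
It also fails if it takes over 32 s, if anything falls off the work surface, if the arm or the gripper's body presses on something with over 40 N, if the wrist force passes 120 N, or if a joint passes its speed limit or range.

### The arm

A 6-joint arm with a two-finger parallel gripper is mounted at the origin on the work surface. World frame = base frame: x ahead of the robot, y to its left, z up, the work surface at z = 0. Lengths are in m, angles in rad, forces in N, time in s.
With the tool pointing down it reaches from about 0.3 to 0.875 m from the base axis. Payload 6.4 kg.
Tool frame: the origin (TCP) lies at the centre of the arm's flange, where the gripper is bolted on; the fingertips stand 173 mm ahead of it and the grasp point (between the pads) lies 155 mm ahead of it; z points along the fingers, x is the direction in which the jaws open and shut, and the axes are right-handed (so a half turn about z gives the same grasp; the last joint's range is limited). The gripper opens to 85 mm and grips with 20 to 120 N. Pads are 22 mm wide; open, the fingers measure 114 mm over their backs; the gripper's body (76 mm by 85 mm) begins 54 mm behind the grasp point. The pads swing forward as they close: fully open they stand 13 mm farther back than shut.
Start: joints at [-1.338, 0.181, 1.607, -0, 1.354, -0.206], TCP at [0.244, -0.521, 0.405] pointing down, gripper open.
Joint ranges: [-2.99, 2.99], [-0.89, 2.07], [0.3, 2.58], [-1.14, 4.28], [0, 2.63], [-3.12, 3.12]. Speed limits (rad/s): [2.57, 2.57, 3.01, 3.14, 3.14, 3.14].

### API

Orientations are given as a unit quaternion [w, x, y, z].
In Python, from bench import ctrl gives the robot as it stands. The module is installed in compiled form; this text tells all that it offers.
- The arm moves only by the tool move_arm, never from a script. Its argument "moves" is a list of rows, each an object of numbers: "gripper": the opening in per cent of the stroke, from 0 (shut) to 100 (fully open); "x", "y", "z": the shift along the tool's x, y, z in cm; "roll": the turn about the tool's z in degrees. In form: [{"gripper": .., "x": .., "y": .., "z": .., "roll": ..}, ...]. A call has 1 to 5 rows; each row shifts and turns the commanded pose from where the row before left it, along the tool's axes as they then stand; what a row does not reach is not made up. A row lasts 1/8 s, in which the tool goes at most 62.5 mm and 10.7 degrees, less where a joint would pass 70% of its speed; a pose out of reach is approached as far as the arm can. A call is refused whole if a number of a shift passes 6.25 or a number of a turn 10.7, either way. A call with a gripper value outside its range is refused whole. The fingers move at their own pace and stop on an object; the grip force is fixed at half the most. Time passes only in rows, so rows that do not move let the fingers close. It gives the time, the measured TCP pose, the force and the opening at its end, in the units of the state.
- ctrl.get_obs(): the state, without advancing time (a new reading comes with each control period).
- ctrl.camera(name): name is "side" or "top"; returns a dict with "img" (384x512x3 uint8, red, green, blue), "fx", "fy", "cx", "cy" (pixels), "world_from_camera" (4x4, takes a point from camera to world coordinates). Camera axes: x right, y up, looking along -z (the intrinsics and any distortion apply to the point x, -y, -z); pixel columns grow to the right and rows downward; lengths in m; the calibration is good to about 2 mm. A picture is of the moment at which its call begins. There is no depth.
- ctrl.hand_in(): hands the job in, once; it reports no verdict.
The state is a dict: "time_s": time; "q": joint angles; "dq": joint speeds; "joint_efforts": joint torques, N m; "eef_pos": TCP position; "eef_rot": TCP orientation; "wrist_force": force on the tool from outside, world axes, zero at the start; "torque": the same for the moment, N m; "opening": opening from 0.0 (shut) to 1.0 (fully open).
Only numpy, scipy, OpenCV 4.12 (cv2) and the standard library are available. Lean on these libraries where they do the work, as an engineer would, in place of code of your own. Each camera call takes 0.05 s, during which the arm holds its last target. There are 200 camera calls.

## Working session

There is one attempt and no reset: what is moved stays moved. The work goes in short steps, Python scripts to look and compute and a tool call to move; the robot and the scene stay as the last step left them, time stands still between calls to the robot, and variables do not carry over. Pictures are saved under pics/ and viewed, about 8 in all and at most 12, crops included, and the job is handed in when it is done.

Besides the shell and the picture viewer there is one more tool, called as name(argument=value, ...), one argument or row to a line, values as JSON. move_arm: Moves the arm, as the interface text tells. Its arguments: {"type":"object","properties":{"moves":{"type":"array","items":{"type":"object","properties":{"gripper":{"type":"number"},"x":{"type":"number"},"y":{"type":"number"},"z":{"type":"number"},"roll":{"type":"number"}}}}},"required":["moves"]}

```bash
mkdir -p pics; cat > h.py <<'E'
import numpy as np, cv2
from bench import ctrl
def snap(n,f):
    c=ctrl.camera(n); cv2.imwrite(f'pics/{f}.png',c['img'][:,:,::-1]); np.savez(f'pics/{f}.npz',**{k:v for k,v in c.items()}); return c
def ray(c,u,v):
    T=np.array(c['world_from_camera']); d=T[:3,:3]@np.array([(u-c['cx'])/c['fx'],-(v-c['cy'])/c['fy'],-1]); return T[:3,3],d
def onz(c,u,v,z):
    o,d=ray(c,u,v); return o+d*(z-o[2])/d[2]
def proj(c,p):
    T=np.array(c['world_from_camera']); q=T[:3,:3].T@(np.array(p)-T[:3,3]); return c['cx']+c['fx']*q[0]/-q[2], c['cy']-c['fy']*q[1]/-q[2]
E
python3 - <<'E'
from h import *
for n in('top','side'):
    c=snap(n,n+'1'); print({k:(v if k!='img' else 0) for k,v in c.items()})
print(ctrl.get_obs())
E
```

```text
{'img': 0, 'fx': 409.25853556079784, 'fy': 409.25853556079784, 'cx': 256.45879594290534, 'cy': 192.3598218340833, 'world_from_camera': array([[-0.00827442,  0.9820137 , -0.18862827,  0.37158932],
       [-0.99987673, -0.01064231, -0.01154383,  0.03439896],
       [-0.01334364,  0.1885095 ,  0.98198071,  0.77307762],
       [ 0.        ,  0.        ,  0.        ,  1.        ]])}
{'img': 0, 'fx': 387.4550301818728, 'fy': 387.4550301818728, 'cx': 250.0847207064697, 'cy': 192.22357617606852, 'world_from_camera': array([[ 0.98419014,  0.12311811, -0.12732515,  0.40488868],
       [-0.17654256,  0.7396852 , -0.64938319, -0.3991932 ],
       [ 0.0142297 ,  0.66159485,  0.74972647,  0.60782845],
       [ 0.        ,  0.        ,  0.        ,  1.        ]])}
{'time_s': 0.1, 'q': array([-1.33830507e+00,  1.81483971e-01,  1.60786384e+00,  1.58866462e-05,
        1.35376538e+00, -2.06328671e-01]), 'dq': array([-5.30571735e-04, -5.36948726e-04, -1.43611765e-03, -6.65366171e-05,
        1.38224340e-03,  3.44125122e-04]), 'joint_efforts': array([ 6.54222877e-04, -4.45875657e+01, -3.52236450e+01, -3.42286176e-04,
        4.17447765e-03, -7.74759286e-06]), 'eef_pos': array([ 0.2442556 , -0.52031455,  0.40388568]), 'eef_rot': array([-5.36067782e-04,  8.44057925e-01, -5.36251472e-01, -5.39164891e-04]), 'wrist_force': array([-0.68839287, -0.4409883 , -0.71799259]), 'torque': array([ 0.0558077 , -0.01020275,  0.03167096]), 'opening': 1.0023731279750046}
```

View pics/top1.png

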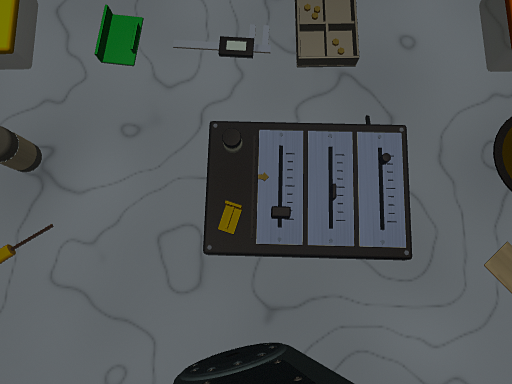

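View pics/side1.png

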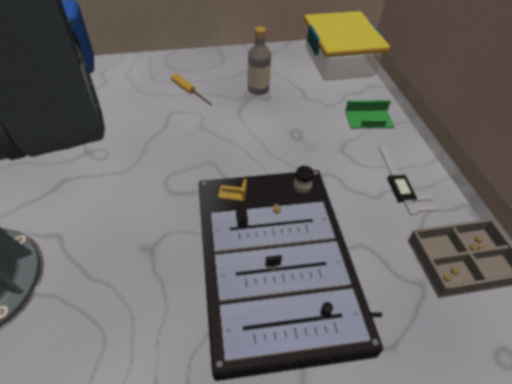

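The top view shows the bar at about (281,212), the pointer at about (264,177), the fin at (333,190) and the round knob at (386,158). I'll zoom in on both views.

```bash
python3 - <<'E'
import cv2,numpy as np
a=cv2.imread('pics/top1.png')[120:260,200:345]; b=cv2.imread('pics/side1.png')[190:280,200:345]
a=cv2.resize(a,None,fx=4,fy=4,interpolation=2);b=cv2.resize(b,None,fx=5.5,fy=5.5,interpolation=2)
cv2.imwrite('pics/ca.png',np.clip(a*1.6,0,255)); cv2.imwrite('pics/cb.png',np.clip(b*1.4,0,255))
E
```

```text
[ WARN:0@0.070] global loadsave.cpp:1063 imwrite_ Unsupported depth image for selected encoder is fallbacked to CV_8U.
```

View pics/ca.png

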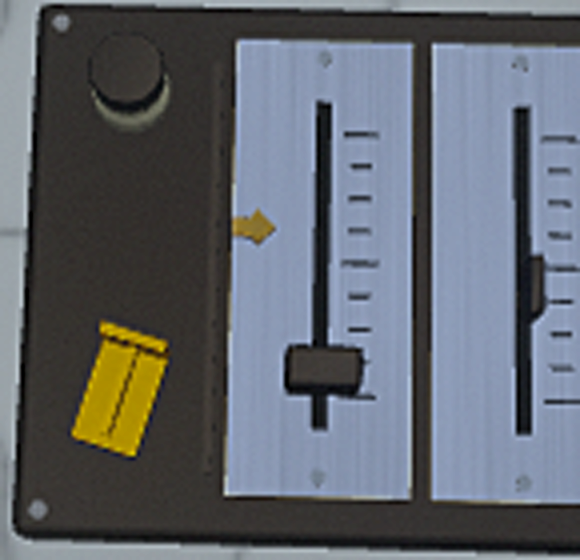

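View pics/cb.png

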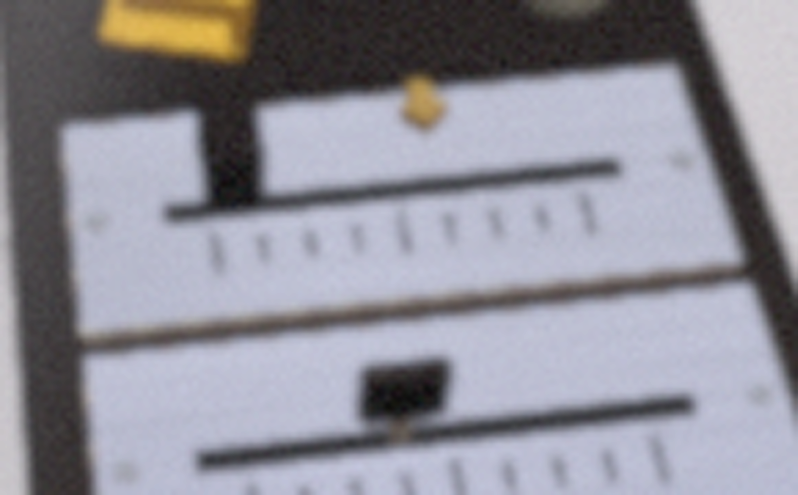

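The crops put the bar's top centre at top-crop (324,367), the pointer tip at (276,229), and the slot ends at (323,101) and (319,430). Next I turn these into world positions.

```bash
python3 - <<'E'
from h import *
c=dict(np.load('pics/top1.npz')); s=dict(np.load('pics/side1.npz'))
f=lambda x,y,z: onz(c,200+x/4-.375,120+y/4-.375,z)
g=lambda x,y,z: onz(s,200+x/5.5-.4,190+y/5.5-.4,z)
A=f(319,430,.053);B=f(323,101,.053);bar=f(324,367,.099);tip=f(276,229,.059)
print(A,B,bar,tip)
print('side',g(167,214,.053),g(619,167,.053),'tip',g(424,126,.059),'barbot',g(232,205,.069))
d=(B-A)/np.linalg.norm(B-A);print('yaw',np.degrees(np.arctan2(d[1],d[0])),'len',np.linalg.norm(B-A))
P1=f(234,42,.053);P0=f(225,495,.053);e=P1-P0;print('plate edge yaw',np.degrees(np.arctan2(e[1],e[0])))
n=np.array([-d[1],d[0],0]);
for p in(bar,tip):print('along',(p-A)@d,'left',(p-A)@n)
from scipy.spatial.transform import Rotation as R
q=ctrl.get_obs()['eef_rot'];print(R.from_quat(q[[1,2,3,0]]).as_matrix())
E
```

```text
[0.4471097  0.00300749 0.053     ] [ 0.59796749 -0.00166279  0.053     ] [0.46847493 0.00244443 0.099     ] [0.53672904 0.02079272 0.059     ]
side [0.44906373 0.00324278 0.053     ] [ 0.59766042 -0.00259215  0.053     ] tip [0.5369225  0.02012939 0.059     ] barbot [ 0.46829685 -0.00830892  0.069     ]
yaw -1.7732072481453467 len 0.15093005844961122
plate edge yaw -1.6033894319748518
along 0.02137242381998851 left 9.832186150073334e-05
along 0.08902608961000141 left 0.02054983204326639
[[ 4.24868136e-01 -9.05255187e-01 -3.35238525e-04]
 [-9.05254031e-01 -4.24868143e-01  1.48320045e-03]
 [-1.48510707e-03 -3.26688586e-04 -9.99998844e-01]]
```

Both cameras agree to within about 1 mm. The bar needs about +67.6 mm along a track yawed about -1.7°. I'll go above the bar, translating first and then rolling so the jaws line up with the track.

move_arm(
  moves=[
    {"gripper": 100, "x": -3.15, "y": -3.54, "z": 0},
    {"gripper": 100, "x": -3.15, "y": -3.54, "z": 0},
    {"gripper": 100, "x": -3.15, "y": -3.54, "z": 0},
    {"gripper": 100, "x": -3.15, "y": -3.54, "z": 0},
    {"gripper": 100, "x": -3.15, "y": -3.54, "z": 0},
  ],
)

```text
validation failed for argument at $.mo...
```

move_arm(
  moves=[
    {"gripper": 100, "x": -3.15, "y": -3.54, "z": 0},
    {"gripper": 100, "x": -3.15, "y": -3.54, "z": 0},
    {"gripper": 100, "x": -3.15, "y": -3.54, "z": 0},
    {"gripper": 100, "x": -3.15, "y": -3.54, "z": 0},
    {"gripper": 100, "x": -3.15, "y": -3.54, "z": 0},
  ],
)

```text
validation failed for argument at $.mo...
```

move_arm(
  moves=[
    {"gripper": 100, "x": -3.15, "y": -3.54, "z": 0},
    {"gripper": 100, "x": -3.15, "y": -3.54, "z": 0},
    {"gripper": 100, "roll": -10.5},
    {"gripper": 100, "roll": -10.5},
    {"gripper": 100, "roll": -10.5},
  ],
)

```text
validation failed for argument at $.mo...
```

move_arm(
  moves=[
    {"gripper": 100, "roll": -10.5},
    {"gripper": 100, "roll": -10.5},
    {"gripper": 100, "roll": -10.5},
    {"gripper": 100},
    {"gripper": 100},
  ],
)

```text
validation failed for argument at $.mo...
```

```bash
cat >> h.py <<'E'
from scipy.spatial.transform import Rotation as R
def togo(p,yaw=-1.7):
    o=ctrl.get_obs(); M=R.from_quat(np.array(o['eef_rot'])[[1,2,3,0]]).as_matrix()
    print('t',o['time_s'],'pos',o['eef_pos'],'F',o['wrist_force'],'open',o['opening'])
    print('tip axis point',o['eef_pos']+M[:,2]*.155)
    print('tool cm',M.T@(np.array(p)-o['eef_pos']-M[:,2]*.155)*100,'roll',np.degrees(np.arctan2(M[1,0],M[0,0]))-yaw)
E
python3 -c "
from h import *
togo([.4685,.0024,.086])"
```

```text
t 0.1 pos [ 0.2442556  -0.52031455  0.40388568] F [-0.68839287 -0.4409883  -0.71799259] open 1.0023731279750046
tip axis point [ 0.24420364 -0.52008466  0.24888586]
tool cm [-37.7443063  -42.49793133  16.35854308] roll -63.15765319337682
```

The calls were refused, probably because every key has to be present. I'll retry with full rows.

move_arm(
  moves=[
    {"gripper": 100, "x": -3.15, "y": -3.54, "z": 0, "roll": 0},
    {"gripper": 100, "x": -3.15, "y": -3.54, "z": 0, "roll": 0},
    {"gripper": 100, "x": -3.15, "y": -3.54, "z": 0, "roll": 0},
    {"gripper": 100, "x": -3.15, "y": -3.54, "z": 0, "roll": 0},
    {"gripper": 100, "x": -3.15, "y": -3.54, "z": 0, "roll": 0},
  ],
)

```text
time_s: 0.72
eef_pos: [0.3379, -0.3012, 0.4044]
eef_rot: [-0.0, 0.844, -0.536, -0.0]
wrist_force: [0.9, -0.8, 0.5]
opening: 0.997
```

move_arm(
  moves=[
    {"gripper": 100, "x": -3.15, "y": -3.54, "z": 0, "roll": 0},
    {"gripper": 100, "x": -3.15, "y": -3.54, "z": 0, "roll": 0},
    {"gripper": 100, "x": -3.15, "y": -3.54, "z": 0, "roll": 0},
    {"gripper": 100, "x": -3.15, "y": -3.54, "z": 0, "roll": 0},
    {"gripper": 100, "x": -3.15, "y": -3.54, "z": 0, "roll": 0},
  ],
)

```text
time_s: 1.35
eef_pos: [0.4312, -0.0834, 0.4045]
eef_rot: [0.0, 0.844, -0.536, -0.0]
wrist_force: [0.2, -1.1, 0.5]
opening: 1.001
```

move_arm(
  moves=[
    {"gripper": 100, "x": -3.15, "y": -3.54, "z": 0, "roll": 0},
    {"gripper": 100, "x": -3.15, "y": -3.54, "z": 0, "roll": 0},
    {"gripper": 100, "x": 0, "y": 0, "z": 0, "roll": -10.5},
    {"gripper": 100, "x": 0, "y": 0, "z": 0, "roll": -10.5},
    {"gripper": 100, "x": 0, "y": 0, "z": 0, "roll": -10.5},
  ],
)

```text
time_s: 1.98
eef_pos: [0.4681, 0.0025, 0.4042]
eef_rot: [0.0, 0.959, -0.284, -0.0]
wrist_force: [-0.6, 0.0, 0.9]
opening: 0.998
```

move_arm(
  moves=[
    {"gripper": 100, "x": 0, "y": 0, "z": 0, "roll": -10.5},
    {"gripper": 100, "x": 0, "y": 0, "z": 0, "roll": -10.5},
    {"gripper": 100, "x": 0, "y": 0, "z": 0, "roll": -10.5},
    {"gripper": 100, "x": 0, "y": 0, "z": 0, "roll": 0},
    {"gripper": 100, "x": 0, "y": 0, "z": 0, "roll": 0},
  ],
)

```text
time_s: 2.6
eef_pos: [0.4682, 0.0021, 0.4045]
eef_rot: [-0.0, 1.0, -0.018, -0.0]
wrist_force: [0.6, 0.7, 0.1]
opening: 1.002
```

```bash
python3 -c "
from h import *
togo([.4685,.0024,.086])"
```

```text
t 2.6 pos [0.46819446 0.00214696 0.40452054] F [0.61226071 0.67087114 0.12069969] open 1.0018259061249528
tip axis point [0.46813743 0.0021619  0.24952055]
tool cm [ 0.04144532 -0.02374079 16.35204274] roll -0.3622332799918848
```

move_arm(
  moves=[
    {"gripper": 100, "x": 0, "y": 0, "z": 4, "roll": 0},
    {"gripper": 100, "x": 0, "y": 0, "z": 4, "roll": 0},
    {"gripper": 100, "x": 0, "y": 0, "z": 4, "roll": 0},
    {"gripper": 100, "x": 0, "y": 0, "z": 2.5, "roll": 0},
    {"gripper": 100, "x": 0, "y": 0, "z": 1.7, "roll": 0},
  ],
)

```text
time_s: 3.22
eef_pos: [0.4678, 0.0022, 0.2412]
eef_rot: [-0.0, 1.0, -0.018, -0.001]
wrist_force: [0.6, -0.7, 0.2]
opening: 0.999
```

move_arm(
  moves=[
    {"gripper": 40, "x": 0, "y": 0, "z": 0, "roll": 0},
    {"gripper": 40, "x": 0, "y": 0, "z": 0, "roll": 0},
    {"gripper": 40, "x": 0, "y": 0, "z": 0, "roll": 0},
    {"gripper": 40, "x": 0, "y": 0, "z": 0, "roll": 0},
  ],
)

```text
time_s: 3.72
eef_pos: [0.4686, 0.0021, 0.2434]
eef_rot: [0.0, 1.0, -0.016, 0.001]
wrist_force: [1.2, 0.0, -1.0]
opening: 0.397
```

```bash
python3 - <<'E'
from h import *
togo([.4685,.0024,.086])
a=snap('side','s2')['img'][100:290,150:400,::-1];b=snap('top','t2')['img'][100:290,150:400,::-1]
im=np.vstack([cv2.resize(np.clip(x*1.5,0,255).astype('uint8'),None,fx=1.55,fy=1.55,interpolation=2) for x in(a,b)])
cv2.imwrite('pics/c2.png',im)
E
```

```text
t 3.725 pos [0.46858437 0.00205533 0.24343095] F [ 1.20009836  0.03943411 -0.97919053] open 0.39726780785362853
tip axis point [0.46880456 0.00200172 0.08843112]
tool cm [-0.03209035 -0.03888264  0.24305475] roll -0.17465764397694716
```

View pics/c2.png

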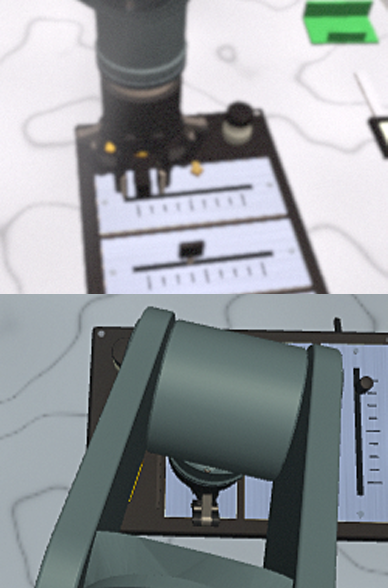

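The side view shows the two fingers straddling the bar at crop (143,183), with the pointer clear at (196,169). I'll lower 3 mm and close.

move_arm(
  moves=[
    {"gripper": 40, "x": 0, "y": 0, "z": 0.3, "roll": 0},
    {"gripper": 10, "x": 0, "y": 0, "z": 0, "roll": 0},
    {"gripper": 10, "x": 0, "y": 0, "z": 0, "roll": 0},
    {"gripper": 10, "x": 0, "y": 0, "z": 0, "roll": 0},
    {"gripper": 10, "x": 0, "y": 0, "z": 0, "roll": 0},
  ],
)

```text
time_s: 4.45
eef_pos: [0.4682, 0.0021, 0.2396]
eef_rot: [-0.0, 1.0, -0.016, -0.0]
wrist_force: [0.5, 0.3, -1.0]
opening: 0.202
```

```bash
python3 - <<'E'
from h import *
d=np.array([np.cos(np.radians(-1.7)),np.sin(np.radians(-1.7)),0])
t=np.array([.5367,.0208,.085])-.0206*np.array([-d[1],d[0],0]); print(t)
togo(t)
E
```

```text
[5.36088875e-01 2.09066882e-04 8.50000000e-02]
t 4.45 pos [0.46822521 0.00214979 0.23959823] F [ 0.51871616  0.26623392 -1.02167616] open 0.20155191738807143
tip axis point [0.4682094  0.00217022 0.08459823]
tool cm [ 6.79072996 -0.0249645  -0.04089535] roll -0.16550408158629137
```

The gripper is holding the bar, with the opening at about 17 mm. Sliding it 6.79 cm now.

move_arm(
  moves=[
    {"gripper": 10, "x": 1.0, "y": 0, "z": 0, "roll": 0},
    {"gripper": 10, "x": 1.5, "y": 0, "z": 0, "roll": 0},
    {"gripper": 10, "x": 1.5, "y": 0, "z": 0, "roll": 0},
    {"gripper": 10, "x": 1.5, "y": 0, "z": 0, "roll": 0},
    {"gripper": 10, "x": 1.0, "y": 0, "z": 0, "roll": 0},
  ],
)

```text
time_s: 5.08
eef_pos: [0.5344, -0.0001, 0.2396]
eef_rot: [0.0, 1.0, -0.016, -0.0]
wrist_force: [-2.4, -1.1, 3.1]
opening: 0.202
```

move_arm(
  moves=[
    {"gripper": 10, "x": 0.29, "y": 0, "z": 0, "roll": 0},
    {"gripper": 10, "x": 0, "y": 0, "z": 0, "roll": 0},
    {"gripper": 10, "x": 0, "y": 0, "z": 0, "roll": 0},
  ],
)

```text
time_s: 5.45
eef_pos: [0.5362, -0.0002, 0.2396]
eef_rot: [0.0, 1.0, -0.016, 0.0]
wrist_force: [2.8, -2.1, -4.0]
opening: 0.2
```

```bash
python3 - <<'E'
from h import *
togo([.5361,.0002,.085])
E
```

```text
t 5.45 pos [ 5.36171181e-01 -1.65917683e-04  2.39629598e-01] F [ 2.83669291 -2.09549684 -4.00203075] open 0.20019722560978603
tip axis point [ 5.36315425e-01 -2.08563808e-04  8.46296708e-02]
tool cm [-0.02282396 -0.04012573 -0.03706419] roll -0.1620972209751932
```

Now release, raise, and back off toward the robot so both cameras can see the bar.

move_arm(
  moves=[
    {"gripper": 50, "x": 0, "y": 0, "z": 0, "roll": 0},
    {"gripper": 50, "x": 0, "y": 0, "z": 0, "roll": 0},
    {"gripper": 50, "x": 0, "y": 0, "z": 0, "roll": 0},
    {"gripper": 50, "x": 0, "y": 0, "z": -1, "roll": 0},
    {"gripper": 50, "x": 0, "y": 0, "z": -3, "roll": 0},
  ],
)

```text
time_s: 6.08
eef_pos: [0.5354, 0.0001, 0.2792]
eef_rot: [-0.0, 1.0, -0.016, -0.002]
wrist_force: [0.1, 0.3, 0.1]
opening: 0.499
```

move_arm(
  moves=[
    {"gripper": 50, "x": 0, "y": 0, "z": -4, "roll": 0},
    {"gripper": 50, "x": 0, "y": 0, "z": -5, "roll": 0},
    {"gripper": 50, "x": 0, "y": 3, "z": -3, "roll": 0},
    {"gripper": 50, "x": 0, "y": 5, "z": 0, "roll": 0},
    {"gripper": 50, "x": 0, "y": 5, "z": 0, "roll": 0},
  ],
)

```text
time_s: 6.7
eef_pos: [0.5318, -0.131, 0.4015]
eef_rot: [0.001, 1.0, -0.016, 0.001]
wrist_force: [0.5, 0.7, -0.0]
opening: 0.5
```

move_arm(
  moves=[
    {"gripper": 50, "x": 0, "y": 5, "z": 0, "roll": 0},
    {"gripper": 50, "x": 0, "y": 5, "z": 0, "roll": 0},
    {"gripper": 50, "x": 0, "y": 5, "z": 0, "roll": 0},
    {"gripper": 50, "x": 0, "y": 5, "z": 0, "roll": 0},
    {"gripper": 50, "x": 0, "y": 5, "z": 0, "roll": 0},
  ],
)

```text
time_s: 7.32
eef_pos: [0.5235, -0.3814, 0.4006]
eef_rot: [0.0, 1.0, -0.016, 0.0]
wrist_force: [0.5, 0.8, 0.7]
opening: 0.5
```

```bash
python3 - <<'E'
from h import *
togo([.5361,.0002,.085])
a=snap('side','s3')['img'][190:280,200:345,::-1];b=snap('top','t3')['img'][120:260,200:420,::-1]
f=lambda x,k:cv2.resize(np.clip(x*1.5,0,255).astype('uint8'),None,fx=k,fy=k,interpolation=2)
cv2.imwrite('pics/c3.png',f(b,3.6)); cv2.imwrite('pics/d3.png',f(a,5.5))
E
```

```text
t 7.325 pos [ 0.52353119 -0.38140218  0.40063886] F [0.49277108 0.83521366 0.73097994] open 0.4997319337463218
tip axis point [ 0.52363692 -0.3814781   0.24563892]
tool cm [-3.04416026e-03 -3.81956571e+01  1.60460401e+01] roll -0.15799036734505556
```

View pics/c3.png

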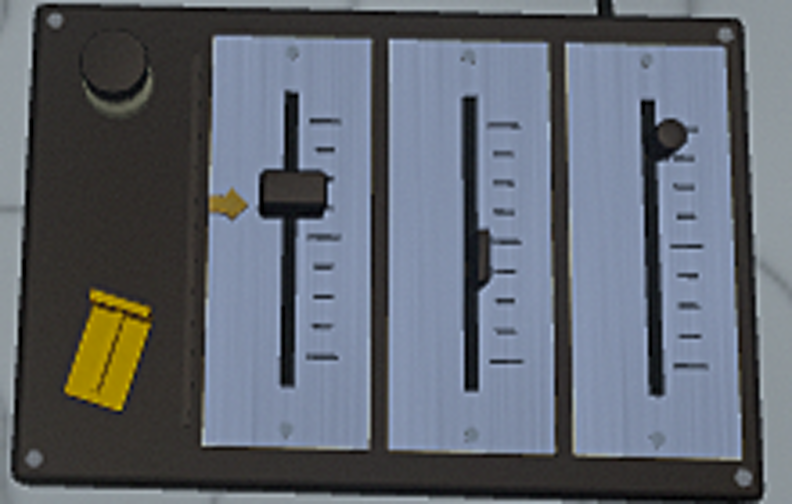

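View pics/d3.png

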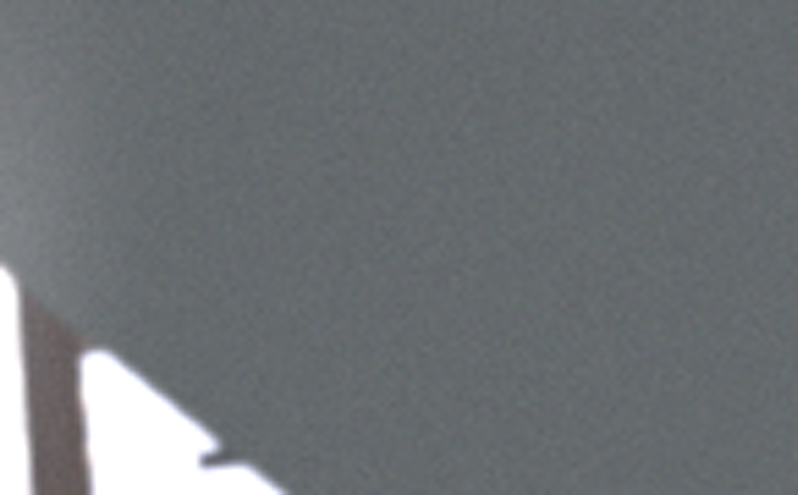

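The top crop shows the bar at x 262–326, y 171–216 and the pointer tip at (248,205); the fin and knob look unmoved. The arm blocks the side view. Next I compare the bar's outline with a projected box model.

```bash
python3 - <<'E'
from h import *
c=dict(np.load('pics/t3.npz'))
f=lambda x,y,z: onz(c,200+x/3.6-.36,120+y/3.6-.36,z)
print('tip',f(248,205,.059))
yaw=np.radians(-1.7);d=np.array([np.cos(yaw),np.sin(yaw),0])
tx=np.array([.5361,.0002,0])
for lab,s,z in(('top far',9,.099),('top near',-9,.099),('bot near',-9,.069),('bot far',9,.069)):
    u,v=proj(c,tx+d*s/1000+[0,0,z]); print(lab,u,v,'crop',(u-199.64)*3.6,(v-119.64)*3.6)
g=cv2.cvtColor(c['img'],cv2.COLOR_RGB2GRAY)
print('top far edge',f(290,171,.099),'bot near',f(290,216,.069))
for u in (275,278,283,286): print(u,g[160:186,u])
c1=dict(np.load('pics/top1.npz'));D=cv2.absdiff(c['img'],c1['img']).max(2)
for n,(a,b,e,h) in dict(pointer=(165,188,255,271),fin=(120,250,308,356),knob=(120,250,358,410),jarbr=(120,250,208,254)).items(): print(n,D[a:b,e:h].max())
E
```

```text
tip [0.53726421 0.02095723 0.059     ]
top far 281.2294652063776 166.6093956252842 crop 293.7220747429594 169.08982425102315
top near 281.12282974988045 176.9529074061315 crop 293.33818709956967 206.32646666207336
bot near 280.34158283370755 180.79606177481784 crop 290.5256982013472 220.16182238934425
bot far 280.44753456321405 170.85559839206877 crop 290.90712442757064 184.37615421144758
top far edge [0.54418918 0.00170337 0.099     ] bot near [0.52919089 0.0006838  0.069     ]
275 [ 93  94  94  93  95  96  97  22  30  34  32  36  37  36  39  39  17  10
   9   9  41 105  96  95  95  96]
278 [104 103 100  76  78  78  77  26  32  34  35  35  37  38  37  39  17  11
  13  11  32  59  53  53  53  54]
283 [107 106 107 107 107 109 107  49  31  35  36  37  35  36  39  41  22  13
  15   7  38 113 105 103 103 103]
286 [ 93  93  93  93  92  95  94  42  27  36  36  36  38  37  39  40  23  12
   8   9  33 106  97  98  95  47]
pointer 6
fin 6
knob 7
jarbr 8
```

```bash
python3 -c "
from bench import ctrl
print(ctrl.get_obs()['time_s'],ctrl.hand_in())"
```

```text
the job is handed in; nothing more can be done
7.425 None
```

I slid the bar grip about 68 mm along its track until it stood level with the brass pointer. I then let go, moved the arm clear and handed the job in at 7.4 s.

- **Bar position:** in the last top view the bar is level with the pointer to within about 1 mm. The arm's own reading when it let go (x ≈ 0.5363 m) agrees with the pointer's place from both cameras (about 0.536–0.537 m).
- **Left alone:** the pointer, fin, round knob, jar and bracket look the same in the top view before and after. The wrist force readings stayed within about 6 N.
- **Not checked:** the arm blocked the final side view, so the final position of the bar rests on the top camera and the arm's reading.
- **Refused moves:** my first four move calls were refused because some row values were missing, and nothing moved on those.

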